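# Start and drive home the clamp screw of a practice-hand stand

### The arm

A 6-joint arm with a two-finger parallel gripper is mounted at the origin on the work surface. World frame = base frame: x ahead of the robot, y to its left, z up, the work surface at z = 0. Lengths are in mm, angles in rad, forces in N, time in s.
With the tool pointing down it reaches from about 275 to 1000 mm from the base axis. Payload 8.4 kg.
Tool frame: the origin (TCP) lies on the mounting face of the last link; the fingertips stand 173 mm ahead of it and the grasp point (between the pads) lies 155 mm ahead of it; z points along the fingers, y is the direction in which the jaws open and shut (so a half turn about z gives the same grasp; the last joint's range is limited). The gripper opens to 85 mm and grips with 20 to 120 N. Pads are 22 mm wide; open, the fingers measure 114 mm over their backs; the gripper's body (76 mm by 85 mm) begins 54 mm behind the grasp point. The pads swing forward as they close: fully open they stand 13 mm farther back than shut.
Start: joints at [1.149, 0.353, 1.633, -0, 1.155, -0.002], TCP at [254.736, 570.736, 404.681] pointing down, gripper open.
Joint ranges: [-2.63, 2.63], [-0.92, 2.1], [0.06, 2.66], [-1.3, 4.44], [0, 2.69], [-3.02, 3.02]. Speed limits (rad/s): [2.22, 2.22, 2.79, 3.14, 3.14, 3.14].

### API

Orientations are given as [roll, pitch, yaw] about the fixed x, y, z axes, in that order (R = Rz(yaw) Ry(pitch) Rx(roll)).
In Python, from rig import r, grab_frame, spotter gives the robot as it stands.
- The arm moves only by the tool apply_moves, never from a script. Its argument "motion" is text: rows parted by semicolons, each of 5 numbers parted by spaces: the opening, from -1 (shut) to 1 (fully open), then the shift along the tool's x, y, z as a fraction of full scale, then the turn about the tool's z as a fraction of full scale. In form: hand x y z twist; .... A call has 1 to 20 rows; each row is the pose to reach, as a shift and turn from the pose commanded when the call began, along the tool's axes at that moment, turning the shorter way round; what a row does not reach only later rows make up. Full scale, the value 1, is 1 m for a shift and pi rad for a turn. A row lasts 1/12 s, in which the tool goes at most 41.7 mm and 7.16 degrees, less where a joint would pass 70% of its speed; a pose out of reach is approached as far as the arm can. A call with a number of a shift or a turn outside -1 to 1 is refused whole. A call with a gripper value outside its range is refused whole. The fingers move at their own pace and stop on an object; "squeeze" is the grip in N (left out, the last holds). Time passes only in rows, so rows that repeat a pose let the fingers close. It gives the time, the measured TCP pose, the force and the opening at its end, in the units of the state.
- r.sense(): the state, without advancing time (a new reading comes with each control period).
- grab_frame(name): name is "scene" or "top"; returns a dict with "img" (480x640x3 uint8, red, green, blue), "fx", "fy", "cx", "cy" (pixels), "dist_coeffs" ([k1, k2, p1, p2, k3] as OpenCV has them; the pictures are not rectified), "R" (3x3) and "t" (3): a world point X has camera coordinates R X + t. Camera axes: x right, y down, z forward; pixel columns grow to the right and rows downward; lengths in mm; the calibration is good to about 2 mm. A picture is of the moment at which its call begins. There is no depth.
- r.sign_off(): hands the job in, once; it reports no verdict.
Trained networks look in the newest picture that a camera, given by its name, has taken for a name from the list of things; names that differ only in an ending like _2 or _b are one class to them, and where a whole thing is asked for, a point or a joint stands for the part that bears it (a point fixed in the world has none). Each returns a list of dicts, best first, with "conf" (0 to 1); they miss things now and then, are a little off and sometimes report something else, mostly with a low value. They report only what shows in the picture. A call takes as long as a camera call.
- spotter.boxes_of(query, camera): "point" ([x, y, z] in mm, in world coordinates, good to about 4 mm: the middle of the surface that is visible of it).
- spotter.place_of(query, camera): "point" ([x, y, z] in mm, in world coordinates, good to about 4 mm: a listed point, or the origin of a listed thing).
The state is a dict: "clock": time; "qpos": joint angles; "qvel": joint speeds; "joint_efforts": joint torques, N m; "eef_pos": TCP position; "tcp_rot": TCP orientation; "contact_force": force on the tool from outside, world axes, zero at the start; "wrist_torque": the same for the moment, N m; "opening": opening from 0.0 (shut) to 1.0 (fully open).
Only numpy, scipy, OpenCV 4.12 (cv2) and the standard library are available. Lean on these libraries where they do the work, as an engineer would, in place of code of your own. Each camera call takes 0.05 s, during which the arm holds its last target.

### The job

Take the red winged clamp screw out of its pot, lower it into the deep well of the practice-hand stand, find the start of the hidden thread at the bottom by feel and turn the screw clockwise until its red flange is fully home on the rim of the well. Go gently: never press hard or force the thread, do not let the screw go in crooked, leave the bottles alone, and let go of the screw at the end.

Things in the scene. Friction and masses are not known exactly. Their poses are not given: they have to be found in the camera images.
- screw: Loose red winged clamp screw, 0.10 to 0.17 kg, hanging upright in the pot by its round red flange (40 mm diameter, 4 mm thick). Origin: centre of the flange's underside, z up along the screw. On the flange stands a flat red wing: 38 mm along the screw's x, 14 mm thick along its y, from 4 to 38 mm above the origin. Turned half round it is the same.
- screw_grip (a point): Middle of the wing, on the screw's axis, 24 mm above the flange's underside, turned as the screw: grip here from above, the fingers closing along the screw's y across the 14 mm.
- screw_lugs (a point): Centre of the screw's two thread lugs, on its axis, 80.5 mm below the flange's underside. The lugs are square-edged, 5 mm wide, reach from 2.5 mm below to 1.5 mm above this point and stick out along the screw's +x and -x (in line with the wing), together 25 mm from end to end.
- screw_tip (a point): Rounded lower end of the screw's 13 mm thick steel shank, on its axis, 94.5 mm below the flange's underside.
- pot: Fixed grey-green round pot, 48 mm outer diameter, 98 mm tall (foot 68 mm wide), with a 31 mm wide hole. Origin: centre of its underside.
- stand: Fixed practice-hand stand. Origin: under the axis of its white round well column (54 mm diameter, 100 mm tall), z up. A pink foot and a skin-coloured silicone hand, less than 65 mm tall, stretch from the column along +x to 240 mm. A red stroke on the column's rim lies on the -x side.
- well_mouth (a point): Centre of the well's mouth, on the column's flat top, 100 mm above the table; axes as the stand. The well is 28 mm wide (34 mm at the rim, narrowing at 45 degrees) and 70 mm deep. When the screw is fully home its flange lies on this rim.
- well_mark (a point): Middle of the red stroke on the rim of the well column, 22.5 mm from the well's axis, on the stand's -x side: it shows roughly (to 0.8 rad) where a thread start lies.
- well_bottom (a point): Centre of the flat brass landing at the well's bottom. In it: a 16.4 mm centre hole for the shank's tip and two opposite slots, 7.2 mm wide, through which the lugs drop 9.4 mm. The line of the slots is within 0.8 rad of the stand's x axis; the exact angle is hidden and new each time. Lugs on the landing: flange 13 mm above the rim; dropped: 3.6 mm.
- thread_end (a point): Centre of the thread's lower end. In the slots the dropped lugs have 0.1 to 0.2 rad of play backwards. Turning clockwise seen from above leads the lugs down a 4 mm ramp under a brass ceiling; the flange meets the rim 1.4 rad past the slots' middle, a hard stop comes 0.2 rad later. Over 40 N against the brass (25 N on the landing) spoils it; 3 to 8 N down is plenty.
- polish_pink: Bystander: small pink nail-polish bottle with black cap, 30 mm diameter, 75 mm tall, origin under its centre.
- polish_white: Bystander: small white nail-polish bottle with white cap, 30 mm diameter, 75 mm tall, origin under its centre.
- remover: Bystander: clear remover jar with pink lid, 56 mm diameter, 100 mm tall, origin under its centre.

How it is judged:
By the outcome, as a careful person would: the job done as asked, in the order asked, and still so for the second after the job is handed in, with the robot touching nothing.
It also fails if it takes over 72 s, if anything falls off the work surface, if the arm or the gripper's body presses on something with over 40 N, if the wrist force passes 120 N, or if a joint passes its speed limit or range.

## Working session

There is one attempt and no reset: what is moved stays moved. The work goes in short steps, Python scripts to look and compute and a tool call to move; the robot and the scene stay as the last step left them, time stands still between calls to the robot, and variables do not carry over. Pictures are saved under pics/ and viewed, and the job is handed in when it is done.

Besides the shell and the picture viewer there is one more tool, called after "Request:" in YAML: its name, and indented under it one key for each argument. apply_moves: Moves the arm, as the interface text tells. Its arguments: {"type":"object","properties":{"motion":{"type":"string"},"squeeze":{"type":"number"}},"required":["motion"]}

```bash
ls; mkdir -p pics; python3 - <<'E'
from rig import r, grab_frame, spotter
import cv2
print(r.sense())
for c in ["scene","top"]:
    f=grab_frame(c); cv2.imwrite(f"pics/{c}0.png",f["img"][:,:,::-1])
    print(c,f["fx"],f["fy"],f["cx"],f["cy"],f["dist_coeffs"],f["R"],f["t"])
    for q in ["screw","screw_grip","pot","stand","well_mouth","well_mark","polish_pink","polish_white","remover"]:
        print(q,[( [round(v) for v in d["point"]],round(d["conf"],2)) for d in spotter.place_of(q,c)[:3]])
E
```

```text
pics
{'clock': 0.0, 'qpos': array([ 1.14857696e+00,  3.53626330e-01,  1.63415176e+00, -4.16825430e-06,
        1.15521745e+00, -2.42608759e-03]), 'qvel': array([-0.00061687, -0.00039322, -0.0005746 , -0.00104929, -0.00247734,
        0.00079413]), 'joint_efforts': array([-2.14212392e-03, -6.05252767e+01, -3.42063081e+01, -2.83695035e-04,
        9.31151386e-03, -1.31033352e-05]), 'eef_pos': array([254.6461407 , 570.50009323, 403.9676046 ]), 'tcp_rot': array([-3.14018976e+00,  4.07569459e-07,  2.72180106e+00]), 'contact_force': array([-0.44352729, -0.50486831, -0.72859404]), 'wrist_torque': array([-0.00664262, -0.02335475, -0.00096089]), 'opening': 1.0015371516675247}
scene 436.4261155130647 436.4261155130647 320.33489743612404 243.00930675058754 [-0.07627496  0.          0.          0.          0.        ] [[-0.33076538  0.9435702  -0.0164178 ]
 [ 0.68158831  0.22682369 -0.69569274]
 [-0.65271099 -0.24130125 -0.71815184]] [ 167.46011246 -291.8948255  1067.66774235]
screw [([561, -135, 101], 0.96)]
screw_grip [([556, -136, 123], 0.62)]
pot [([560, -132, 99], 0.6), ([561, -136, 1], 0.5
[... 259 characters left out ...]
[506, 177, 16], 0.41)]
top 471.26921720186124 471.26921720186124 322.4252292053075 241.38921865865862 [-0.07098873  0.          0.          0.          0.        ] [[-0.00307168 -0.99875432 -0.04980326]
 [-0.99684291  0.00700961 -0.0790891 ]
 [ 0.07933968  0.04940309 -0.99562269]] [ 21.00427766 507.15337727 736.28049378]
screw [([558, -142, 97], 0.72)]
screw_grip [([559, -143, 119], 0.87)]
pot [([557, -135, -4], 0.85), ([557, -141, 98], 0.37)]
stand [([499, 179, -2], 0.67)]
well_mouth [([502, 180, 99], 0.77)]
well_mark [([499, 177, -1], 0.73), ([482, 183, 98], 0.72)]
polish_pink [([405, -21, -2], 0.68)]
polish_white [([499, 8, 4], 0.81), ([480, 183, 96], 0.43)]
remover [([588, 17, 1], 0.64)]
```

View pics/scene0.png

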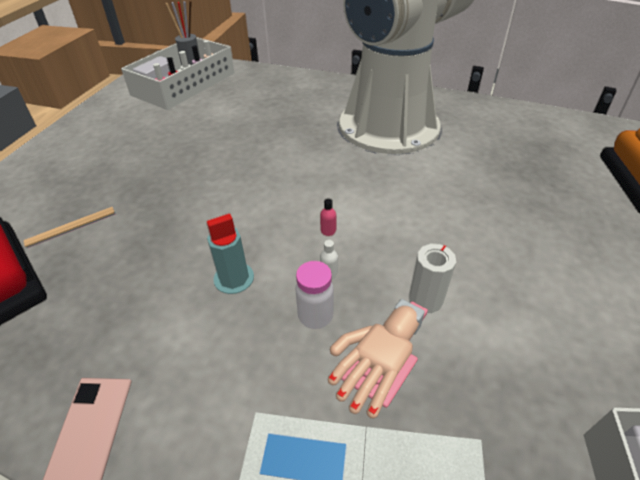

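View pics/top0.png

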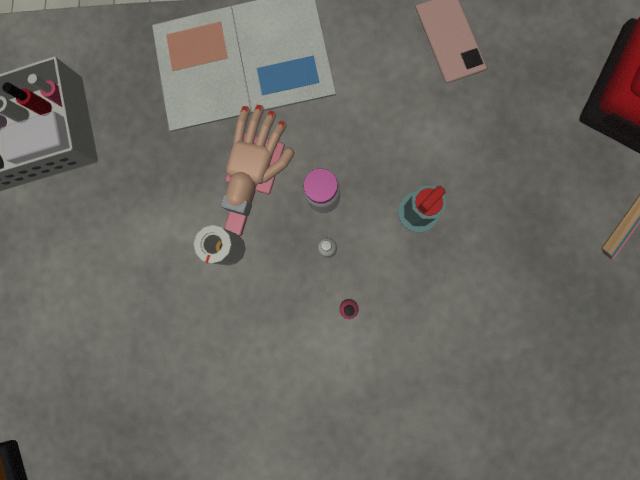

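```bash
python3 - <<'E'
import cv2,numpy as np
a=cv2.imread("pics/top0.png");b=cv2.imread("pics/scene0.png")
def z(im,x,y,w=36): return cv2.resize(im[y-w:y+w,x-w:x+w],(380,380),interpolation=cv2.INTER_CUBIC)
cv2.imwrite("pics/z0.png",np.vstack([np.hstack([z(a,425,205),z(a,213,245)]),np.hstack([z(b,228,245),z(b,435,265)])])[:, :] if 0 else cv2.resize(np.vstack([np.hstack([z(a,425,205),z(a,213,245)]),np.hstack([z(b,228,245),z(b,435,265)])]),(600,600)))
E
```

```text
(no output)
```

View pics/z0.png

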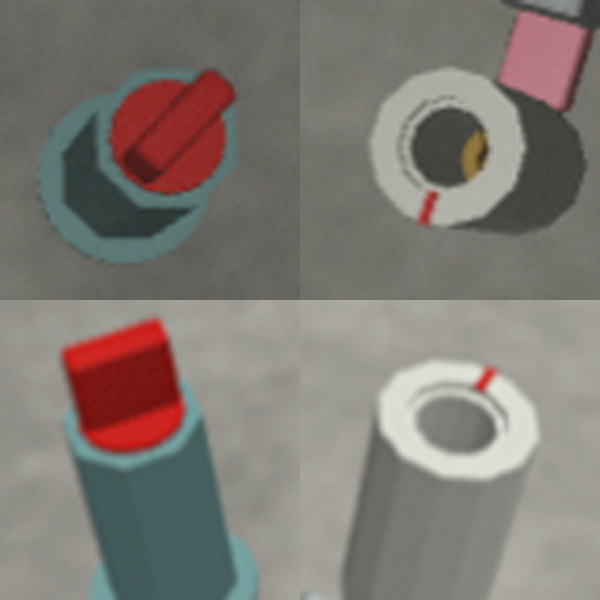

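```bash
cat > h.py <<'E'
import numpy as np, cv2
from scipy.optimize import minimize
def proj(f,P):
    p,_=cv2.projectPoints(np.asarray(P,float).reshape(-1,1,3),cv2.Rodrigues(f["R"])[0],np.asarray(f["t"],float),np.array([[f["fx"],0,f["cx"]],[0,f["fy"],f["cy"]],[0,0,1.]]),np.asarray(f["dist_coeffs"],float))
    return p.reshape(-1,2)
def render(f,polys,roi,S=8):
    x0,y0,x1,y1=roi
    m=np.zeros(((y1-y0)*S,(x1-x0)*S),np.uint8)
    for P in polys:
        p=(proj(f,P)-[x0-.5,y0-.5])*S-.5
        h=cv2.convexHull(p.astype(np.float32))
        cv2.fillConvexPoly(m,np.round(h*16).astype(np.int32),255,shift=4)
    return cv2.resize(m,(x1-x0,y1-y0),interpolation=cv2.INTER_AREA)/255.
a=np.linspace(0,2*np.pi,48,endpoint=False)
def circ(x,y,z,rad): return np.c_[x+rad*np.cos(a),y+rad*np.sin(a),z+0*a]
def screw(x,y,yaw,z=98):
    c,s=np.cos(yaw),np.sin(yaw)
    w=[[x+c*u-s*v,y+s*u+c*v,z+h] for u in(-19,19) for v in(-7,7) for h in(4,38)]
    return [np.r_[circ(x,y,z,20),circ(x,y,z+4,20)],np.array(w)]
E
cat > fit.py <<'E'
from rig import grab_frame
from h import *
fs={c:grab_frame(c) for c in("top","scene")}
ROI={"top":((395,175,455,235),(185,215,245,275)),"scene":((195,205,255,260),(400,230,470,320))}
def softred(im):
    im=im.astype(float); return np.clip(((im[...,0]-np.maximum(im[...,1],im[...,2]))-20)/60,0,1)
for sets in (["top"],["scene"],["top","scene"]):
    M={}
    for c in sets:
        x0,y0,x1,y1=ROI[c][0]; M[c]=softred(fs[c]["img"][y0:y1,x0:x1])>.4
    def cost(p):
        return sum(np.abs(render(fs[c],screw(*p[:3]),ROI[c][0])-M[c]).sum() for c in sets)
    best=min((minimize(cost,[559,-139,y],method="Nelder-Mead",options=dict(initial_simplex=[[559,-139,y],[565,-139,y],[559,-133,y],[559,-139,y+.3]],xatol=.02,fatol=.01)) for y in(-1.2,-.8,-.4,0.3)),key=lambda s:s.fun)
    print("screw",sets,best.x,best.fun)
    # rim top face as bright
    M={}
    for c in sets:
        x0,y0,x1,y1=ROI[c][1]; im=fs[c]["img"][y0:y1,x0:x1].astype(float)
        g=im.min(2); th=140 if c=="top" else 190
        M[c]=(g>th)|(softred(im.astype(np.uint8))>.4)
    def cost2(p):
        s=0
        for c in sets:
            m=render(fs[c],[circ(p[0],p[1],100,26.6)],ROI[c][1])-render(fs[c],[circ(p[0],p[1],100,17)],ROI[c][1])
            s+=np.abs(m-M[c]).sum()
        return s
    b=minimize(cost2,[500,178],method="Nelder-Mead",options=dict(initial_simplex=[[500,178],[505,178],[500,183]],xatol=.02,fatol=.01))
    print("well",b.x,b.fun,[m.sum() for m in M.values()])
    # mark
    for c in sets:
        x0,y0,x1,y1=ROI[c][1]; w=softred(fs[c]["img"])[y0:y1,x0:x1]
        pk=fs[c]["img"][y0:y1,x0:x1].astype(int); w=w*((pk[...,1]<110))
        yy,xx=np.mgrid[y0:y1,x0:x1]; print(c,"mark px",(xx*w).sum()/w.sum(),(yy*w).sum()/w.sum(),w.sum())
        u=np.array([(xx*w).sum()/w.sum(),(yy*w).sum()/w.sum()])
        m=minimize(lambda p:np.sum((proj(fs[c],[p[0],p[1],100])-u)**2),[480,183],method="Nelder-Mead").x
        d=m-b.x; print("mark",m,"r",np.hypot(*d),"stand yaw",np.arctan2(-d[1],-d[0]))
E
python3 fit.py
```

```text
screw ['top'] [ 557.55242898 -138.4643461    -0.78112976] 57.28235294117648
well [498.82363044 176.71873328] 434.8901960784314 [np.int64(1001)]
top mark px 221.87560270009647 243.01060752169727 34.56666666666666
mark [499.58936636 161.17225734] r 15.565322535541526 stand yaw 1.6200111838619213
screw ['scene'] [ 558.71173231 -137.39199908   -0.90071179] 68.95294117647057
well [500.29935757 177.56813616] 147.07843137254903 [np.int64(529)]
scene mark px 440.26674233825196 256.34506242905786 14.683333333333334
mark [497.88095021 182.44413999] r 5.442803277599535 stand yaw -1.1103687368923476
screw ['top', 'scene'] [ 557.93992221 -138.11669629   -0.87085117] 137.84313725490196
well [499.61954901 177.1431407 ] 612.1098039215686 [np.int64(1001), np.int64(529)]
top mark px 221.87560270009647 243.01060752169727 34.56666666666666
mark [499.58936636 161.17225734] r 15.970911888002908 stand yaw 1.56890647450638
scene mark px 440.26674233825196 256.34506242905786 14.683333333333334
mark [497.88095021 182.44413999] r 5.578827766912704 stand yaw -1.2538753928396855
```

```bash
cat > ov.py <<'E'
from rig import grab_frame
from h import *
fs={c:cv2 and grab_frame(c) for c in("top","scene")}
out=[]
for c,(X,Y) in (("top",(425,205)),("top",(213,245)),("scene",(228,240)),("scene",(435,260))):
    S=8;w=36; im=cv2.resize(fs[c]["img"][Y-w:Y+w,X-w:X+w][:,:,::-1],None,fx=S,fy=S,interpolation=cv2.INTER_CUBIC)
    L=screw(557.9,-138.1,-.83)+[circ(499.6,177.1,100,27),circ(499.6,177.1,100,17)]
    for P in L:
        p=(proj(fs[c],P)-[X-w-.5,Y-w-.5])*S-.5
        h=cv2.convexHull(p.astype(np.float32)); cv2.polylines(im,[np.round(h).astype(np.int32)],True,(255,255,0),1)
    out.append(im)
cv2.imwrite("pics/ov0.png",cv2.resize(np.vstack([np.hstack(out[:2]),np.hstack(out[2:])]),(600,600),interpolation=cv2.INTER_AREA))
E
python3 ov.py
```

```text
(no output)
```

View pics/ov0.png

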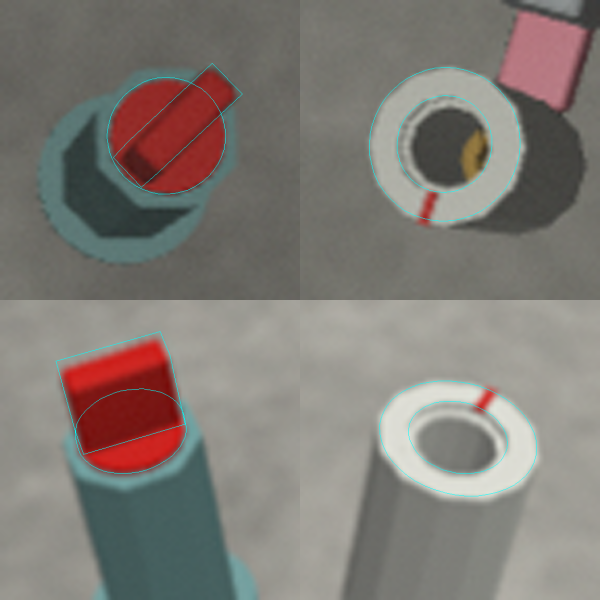

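```bash
cat > fit2.py <<'E'
from rig import grab_frame
from h import *
fs={c:grab_frame(c) for c in("top","scene")}
ROI={"top":(395,175,455,235),"scene":(195,205,255,260)}
def softred(im):
    im=im.astype(float); return np.clip(((im[...,0]-np.maximum(im[...,1],im[...,2]))-20)/60,0,1)
M={c:softred(fs[c]["img"][v[1]:v[3],v[0]:v[2]])>.4 for c,v in ROI.items()}
def scr(x,y,yaw,L,T,H,z=98,rf=20):
    c,s=np.cos(yaw),np.sin(yaw)
    w=[[x+c*u-s*v,y+s*u+c*v,z+h] for u in(-L,L) for v in(-T,T) for h in(4,H)]
    return [np.r_[circ(x,y,z,rf),circ(x,y,z+4,rf)],np.array(w)]
def cost(p):
    s=0
    for c,(x,y) in (("top",p[:2]),("scene",p[2:4])):
        s+=np.abs(render(fs[c],scr(x,y,p[4],p[5],p[6],p[7],rf=p[8]),ROI[c])-M[c]).sum()
    return s
for y0 in (-.7,-.9):
    p0=np.array([558,-138,558,-138,y0,18,6.5,36,19.5]); st=np.array([3,3,3,3,.2,2,1.,3,1])
    p=p0
    for k in range(3):
        b=minimize(cost,p,method="Nelder-Mead",options=dict(initial_simplex=np.vstack([p]+[p+st*e for e in np.eye(9)]),maxiter=1500,xatol=.02,fatol=.01)); p=b.x
    print(b.x.round(2),b.fun)
# mark angle in top: bright red only in ring
for c,w in(("top",(200,252,220,268)),("scene",(430,240,455,258))):
    x0,y0,x1,y1=w; im=fs[c]["img"][y0:y1,x0:x1].astype(float)
    k=(np.clip(im[...,0]-im[...,1]-40,0,None))*(np.abs(im[...,1]-im[...,2])<35)
    yy,xx=np.mgrid[y0:y1,x0:x1]; u=np.array([(xx*k).sum(),(yy*k).sum()])/k.sum()
    m=minimize(lambda p:np.sum((proj(fs[c],[p[0],p[1],100])-u)**2),[480,183],method="Nelder-Mead").x
    for ctr in ([498.8,176.7],[500.3,177.6]):
        d=m-ctr; print(c,u,m,np.hypot(*d),np.arctan2(-d[1],-d[0]))
E
python3 fit2.py
```

```text
[ 557.65 -138.6   558.78 -137.6    -0.79   18.07    6.26   36.27   19.29] 54.239215686274505
[ 557.65 -138.69  558.57 -137.69   -0.78   18.06    6.28   36.05   19.28] 53.956862745098036
top [207.18034448 258.57244174] [476.99663624 182.68708111] 22.610435897505514 -0.2679890684894884
top [207.18034448 258.57244174] [476.99663624 182.68708111] 23.85215203592632 -0.21492644000925704
scene [443.00671704 247.50713686] [478.92842847 183.65550471] 21.05370277772368 -0.33669520286419474
scene [443.00671704 247.50713686] [478.92842847 183.65550471] 22.212906310439983 -0.27610681304371426
```

```bash
cat > d.py <<'E'
import sys,numpy as np
from rig import r
def st():
    s=r.sense(); return s
def delta(x,y,z,yaw,s=None):
    s=s or r.sense(); p=s["eef_pos"]; yw=s["tcp_rot"][2]
    d=np.array([x,y,z])-p; c,sn=np.cos(yw),np.sin(yw)
    t=(yw-yaw+np.pi)%(2*np.pi)-np.pi
    print("t %.2f pos %s rot %s F %s T %s open %.3f q6 %.3f"%(s["clock"],p.round(2),s["tcp_rot"].round(4),s["contact_force"].round(2),s["wrist_torque"].round(3),s["opening"],s["qpos"][5]))
    print("row x %.5f y %.5f z %.5f tw %.5f"%((c*d[0]+sn*d[1])/1000,(sn*d[0]-c*d[1])/1000,-d[2]/1000,t/np.pi))
if __name__=="__main__":
    delta(*map(float,sys.argv[1:5]))
E
python3 d.py 558.1 -138.1 404 2.356
```

```text
t 1.30 pos [254.74 570.73 404.68] rot [-3.1416  0.      2.7218] F [0.13 0.61 0.07] T [-0.008  0.024 -0.064] open 1.000 q6 -0.002
row x -0.56592 y -0.52364 z 0.00068 tw 0.11644
```

Request:
apply_moves:
  motion: "0.2 -0.5659 -0.5236 0.0 0.1164; 0.2 -0.5659 -0.5236 0.0 0.1164; 0.2 -0.5659 -0.5236 0.0 0.1164; 0.2 -0.5659 -0.5236 0.0 0.1164; 0.2 -0.5659 -0.5236 0.0 0.1164; 0.2 -0.5659 -0.5236 0.0 0.1164; 0.2 -0.5659 -0.5236 0.0 0.1164; 0.2 -0.5659 -0.5236 0.0 0.1164; 0.2 -0.5659 -0.5236 0.0 0.1164; 0.2 -0.5659 -0.5236 0.0 0.1164; 0.2 -0.5659 -0.5236 0.0 0.1164; 0.2 -0.5659 -0.5236 0.0 0.1164; 0.2 -0.5659 -0.5236 0.0 0.1164; 0.2 -0.5659 -0.5236 0.0 0.1164; 0.2 -0.5659 -0.5236 0.0 0.1164; 0.2 -0.5659 -0.5236 0.0 0.1164; 0.2 -0.5659 -0.5236 0.0 0.1164; 0.2 -0.5659 -0.5236 0.0 0.1164; 0.2 -0.5659 -0.5236 0.0 0.1164; 0.2 -0.5659 -0.5236 0.0 0.1164"
  squeeze: 30

```text
clock: 2.97
eef_pos: [559.5, -141.9, 404.7]
tcp_rot: [-3.142, 0.002, 2.353]
contact_force: [-0.3, 0.7, 0.3]
opening: 0.598
```

```bash
python3 d.py 558.1 -138.1 279 2.356
```

```text
t 2.97 pos [ 559.46 -141.92  404.67] rot [-3.1416e+00  2.0000e-03  2.3528e+00] F [-0.29  0.74  0.33] T [-0.025  0.    -0.035] open 0.598 q6 -1.032
row x 0.00366 y 0.00173 z 0.12567 tw -0.00101
```

Request:
apply_moves:
  motion: "0.2 0 0 0.0 0; 0.2 0 0 0.0 0; 0.2 0 0 0.03 0; 0.2 0 0 0.06 0; 0.2 0 0 0.08 0"

```text
clock: 3.38
eef_pos: [557.1, -136.4, 323.0]
tcp_rot: [-3.141, -0.001, 2.358]
contact_force: [0.1, -0.5, -1.3]
opening: 0.604
```

```bash
python3 d.py 558.1 -138.1 279 2.356; python3 - <<'E'
from rig import grab_frame
import cv2
for c,(X,Y) in (("top",(425,205)),("scene",(228,230))):
    im=grab_frame(c)["img"][Y-60:Y+60,X-60:X+60][:,:,::-1]; cv2.imwrite(f"pics/{c}1.png",cv2.resize(im,(480,480),interpolation=cv2.INTER_CUBIC))
E
```

```text
t 3.38 pos [ 557.06 -136.36  323.02] rot [-3.1411e+00 -1.2000e-03  2.3578e+00] F [ 0.06 -0.45 -1.3 ] T [-0.037  0.03   0.014] open 0.604 q6 -1.030
row x -0.00197 y -0.00050 z 0.04402 tw 0.00056
```

View pics/scene1.png

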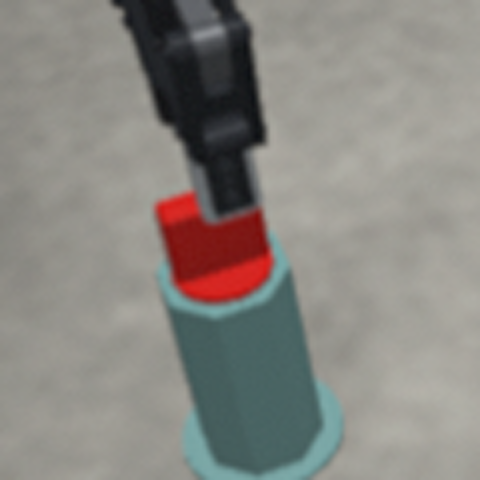

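View pics/top1.png

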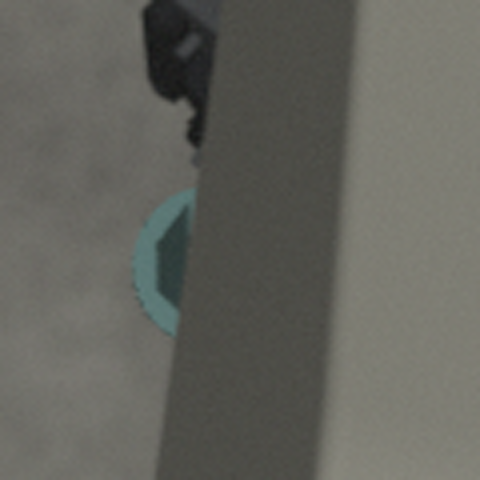

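The scene crop shows the jaws straddling the wing, with the near finger in front of the wing face at about (230, 200). The top view is blocked by the arm. I'll descend to the grip height.

Request:
apply_moves:
  motion: "0.2 0 0 0.01 0; 0.2 0 0 0.02 0; 0.2 0 0 0.03 0; 0.2 0 0 0.04 0; 0.2 0 0 0.0457 0; 0.2 0 0 0.0457 0; 0.2 0 0 0.0457 0; 0.2 0 0 0.0457 0"

```text
clock: 4.15
eef_pos: [558.3, -138.2, 279.3]
tcp_rot: [3.141, 0.0, 2.356]
contact_force: [-0.4, 0.2, -1.0]
opening: 0.604
```

```bash
python3 d.py 558.1 -138.1 279 2.356
```

```text
t 4.15 pos [ 558.32 -138.16  279.3 ] rot [3.1413e+00 4.0000e-04 2.3560e+00] F [-0.4   0.23 -1.  ] T [-0.052 -0.049 -0.051] open 0.604 q6 -1.030
row x 0.00020 y -0.00011 z 0.00030 tw -0.00000
```

Close gently.

Request:
apply_moves:
  motion: "-0.3 0 0 0 0; -0.6 0 0 0 0; -1 0 0 0 0; -1 0 0 0 0; -1 0 0 0 0; -1 0 0 0 0; -1 0 0 0 0; -1 0 0 0 0; -1 0 0 0 0; -1 0 0 0 0"
  squeeze: 40

```text
clock: 4.98
eef_pos: [558.3, -138.1, 279.4]
tcp_rot: [3.141, 0.001, 2.356]
contact_force: [-0.4, -0.0, 6.0]
opening: 0.153
```

```bash
python3 d.py 558.1 -138.1 279 2.356; python3 - <<'E'
from rig import grab_frame
import cv2
for c,(X,Y) in (("scene",(228,230)),):
    im=grab_frame(c)["img"][Y-60:Y+60,X-60:X+60][:,:,::-1]; cv2.imwrite(f"pics/{c}2.png",cv2.resize(im,(480,480),interpolation=cv2.INTER_CUBIC))
E
```

```text
t 4.98 pos [ 558.29 -138.09  279.42] rot [3.1413e+00 6.0000e-04 2.3562e+00] F [-0.35 -0.04  5.96] T [0.005 0.2   0.007] open 0.153 q6 -1.030
row x 0.00013 y -0.00014 z 0.00042 tw 0.00006
```

View pics/scene2.png

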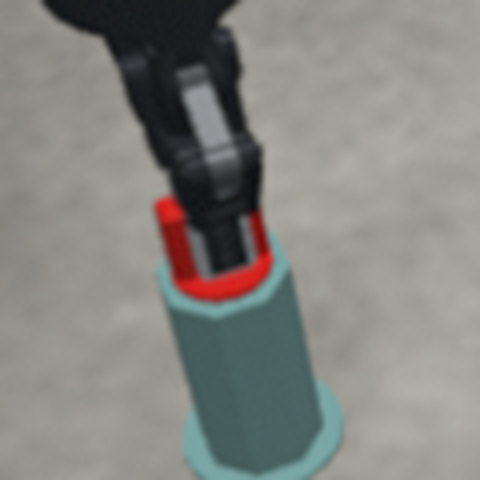

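Gripped: opening 0.153, about 13 mm, with the near finger roughly mid-wing at (225, 240). Next is a straight lift.

Request:
apply_moves:
  motion: "-1 0 0 -0.003 0; -1 0 0 -0.01 0; -1 0 0 -0.02 0; -1 0 0 -0.035 0; -1 0 0 -0.05 0; -1 0 0 -0.065 0; -1 0 0 -0.08 0; -1 0 0 -0.095 0; -1 0 0 -0.11 0; -1 0 0 -0.12 0; -1 0 0 -0.126 0; -1 0 0 -0.126 0; -1 0 0 -0.126 0; -1 0 0 -0.126 0; -1 0 0 -0.126 0"

```text
clock: 6.28
eef_pos: [557.8, -138.0, 404.0]
tcp_rot: [-3.141, -0.001, 2.356]
contact_force: [0.1, -0.4, -1.7]
opening: 0.155
```

```bash
python3 d.py 499.6 177.1 405 3.74; python3 - <<'E'
from rig import grab_frame
import cv2
for c,(X,Y) in (("scene",(228,180)),):
    im=grab_frame(c)["img"][Y-75:Y+75,X-75:X+75][:,:,::-1]; cv2.imwrite(f"pics/{c}3.png",cv2.resize(im,(600,600),interpolation=cv2.INTER_CUBIC))
E
```

```text
t 6.28 pos [ 557.84 -137.98  404.03] rot [-3.1407e+00 -1.4000e-03  2.3561e+00] F [ 0.08 -0.36 -1.68] T [ 0.03   0.    -0.066] open 0.155 q6 -1.030
row x 0.26399 y 0.18160 z -0.00097 tw -0.44050
```

View pics/scene3.png

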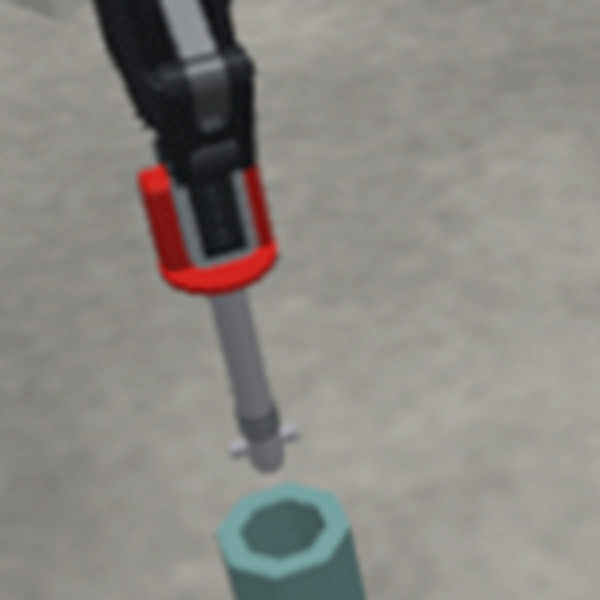

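The screw is out and hangs straight, with its tip at (268, 465) above the pot hole at (285, 527). Next I'll carry it over the well and turn it to the start of the search.

Request:
apply_moves:
  motion: "-1 0.013 0.009 0 -0.022; -1 0.032 0.022 0 -0.053; -1 0.053 0.036 0 -0.088; -1 0.074 0.051 0 -0.123; -1 0.095 0.065 0 -0.158; -1 0.116 0.080 0 -0.194; -1 0.137 0.094 0 -0.229; -1 0.159 0.109 0 -0.264; -1 0.180 0.123 0 -0.299; -1 0.201 0.138 0 -0.335; -1 0.222 0.152 0 -0.370; -1 0.238 0.163 0 -0.396; -1 0.251 0.172 0 -0.418; -1 0.259 0.178 0 -0.432; -1 0.2643 0.1814 0 -0.4405; -1 0.2643 0.1814 0 -0.4405; -1 0.2643 0.1814 0 -0.4405; -1 0.2643 0.1814 0 -0.4405; -1 0.2643 0.1814 0 -0.4405; -1 0.2643 0.1814 0 -0.4405"

```text
clock: 8.0
eef_pos: [499.6, 176.5, 405.0]
tcp_rot: [-3.141, -0.0, -2.545]
contact_force: [-0.2, 0.4, -1.3]
opening: 0.157
```

```bash
python3 d.py 499.6 177.1 405 3.74; python3 - <<'E'
from rig import grab_frame
import cv2
for c,(X,Y) in (("scene",(440,220)),("top",(213,245))):
    f=grab_frame(c); cv2.imwrite(f"pics/{c}4full.png",f["img"][:,:,::-1])
    im=f["img"][Y-75:Y+75,X-75:X+75][:,:,::-1]; cv2.imwrite(f"pics/{c}4.png",cv2.resize(im,(600,600),interpolation=cv2.INTER_CUBIC))
E
```

```text
t 8.00 pos [499.64 176.52 404.96] rot [-3.1415e+00 -1.0000e-04 -2.5446e+00] F [-0.15  0.43 -1.32] T [ 0.028 -0.019  0.038] open 0.157 q6 -1.831
row x -0.00030 y 0.00051 z -0.00004 tw -0.00044
```

View pics/scene4.png

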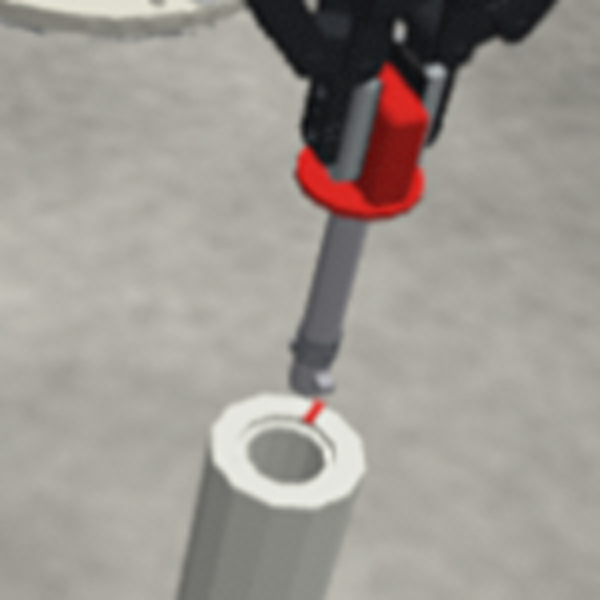

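View pics/top4.png

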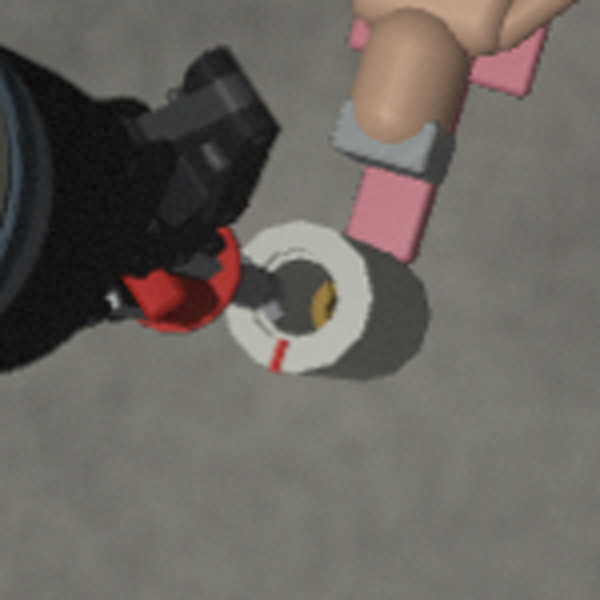

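```bash
cat > ov2.py <<'E'
from rig import grab_frame
from h import *
import sys
X0,Y0,Z0=map(float,sys.argv[1:4]); name=sys.argv[4]
fs={c:dict(grab_frame(c)) for c in("top","scene")}
out=[]
for c,(X,Y) in (("top",(213,245)),("scene",(440,220))):
    S=8;w=50; x0=X-w-(5 if c=="top" else 0); y0=Y-w; im=cv2.resize(fs[c]["img"][y0:y0+2*w,x0:x0+2*w][:,:,::-1],None,fx=S,fy=S,interpolation=cv2.INTER_CUBIC)
    L=[(np.r_[circ(X0,Y0,Z0,20),circ(X0,Y0,Z0+4,20)],(255,255,0)),(np.r_[circ(X0,Y0,Z0,6.5),circ(X0,Y0,Z0-90,6.5)],(0,255,255)),
       (circ(X0,Y0,Z0-94.5,.5),(0,255,0)),(circ(499.6,177.1,100,27),(255,0,255)),(circ(499.6,177.1,100,17),(255,0,255))]
    for P,col in L:
        p=(proj(fs[c],P)-[x0-.5,y0-.5])*S-.5
        h=cv2.convexHull(p.astype(np.float32)); cv2.polylines(im,[np.round(h).astype(np.int32)],True,col,2)
    out.append(im)
cv2.imwrite(name,cv2.resize(np.hstack(out),(800,400),interpolation=cv2.INTER_AREA))
E
python3 ov2.py 499.6 177 223.5 pics/ov4.png
```

```text
(no output)
```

View pics/ov4.png

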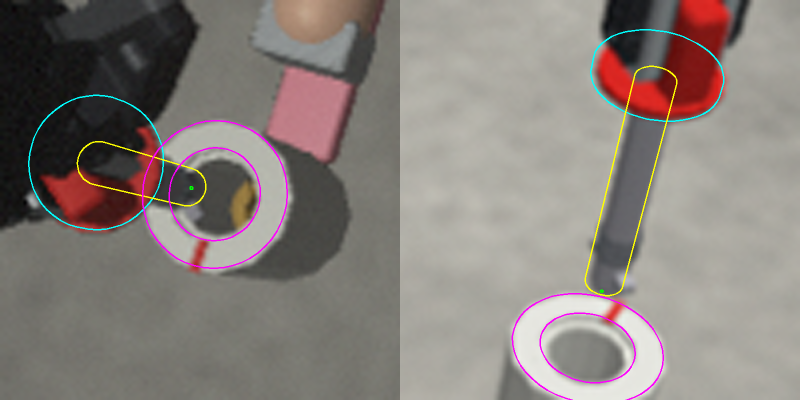

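```bash
cat > sh.py <<'E'
from rig import grab_frame
from h import *
import sys
f=grab_frame("scene"); g=cv2.GaussianBlur(cv2.cvtColor(f["img"],cv2.COLOR_RGB2GRAY),(1,3),0).astype(float)
X0,Y0,Z0=map(float,sys.argv[1:4])
def cross(row,mode):
    bg=np.median(row[:6]); 
    m=(bg+np.percentile(row,8))/2
    idx=np.where(row<m)[0]; a,b=idx[0],idx[-1]
    L=a-1+(row[a-1]-m)/(row[a-1]-row[a]); R=b+(m-row[b])/(row[b+1]-row[b]); return L,R
top=proj(f,[X0,Y0,Z0-8])[0]; tip=proj(f,[X0,Y0,Z0-94.5])[0]
print("model top/tip",top,tip)
for y in range(int(top[1])+8,int(tip[1])+1,2):
    t=(y-top[1])/(tip[1]-top[1]); xc=top[0]+t*(tip[0]-top[0]); a=int(xc)-16
    L,R=cross(g[y,a:a+34],0); L+=a;R+=a
    print(y,"L %.1f R %.1f mid %.2f w %.1f model %.2f diff %.2f"%(L,R,(L+R)/2,R-L,xc,(L+R)/2-xc))
E
python3 sh.py 499.6 177 223.5
```

```text
model top/tip [452.16253637 194.35691627] [439.93768619 242.31512689]
202 L 445.9 R 456.4 mid 451.14 w 10.6 model 450.21 diff 0.93
204 L 445.4 R 455.9 mid 450.64 w 10.5 model 449.70 diff 0.94
206 L 444.8 R 455.3 mid 450.08 w 10.5 model 449.19 diff 0.89
208 L 444.4 R 454.8 mid 449.63 w 10.4 model 448.68 diff 0.94
210 L 443.8 R 454.2 mid 448.99 w 10.4 model 448.18 diff 0.82
212 L 443.4 R 453.7 mid 448.55 w 10.3 model 447.67 diff 0.89
214 L 442.9 R 453.2 mid 448.06 w 10.2 model 447.16 diff 0.91
216 L 442.4 R 452.6 mid 447.54 w 10.2 model 446.65 diff 0.89
218 L 442.0 R 452.1 mid 447.08 w 10.1 model 446.14 diff 0.94
220 L 441.5 R 451.6 mid 446.51 w 10.1 model 445.63 diff 0.89
222 L 441.0 R 451.0 mid 446.01 w 10.0 model 445.12 diff 0.90
224 L 440.3 R 450.5 mid 445.39 w 10.2 model 444.61 diff 0.78
226 L 439.2 R 450.2 mid 444.73 w 11.0 model 444.10 diff 0.63
228 L 438.6 R 450.3 mid 444.45 w 11.7 model 443.59 diff 0.86
230 L 437.4 R 450.0 mid 443.69 w 12.6 model 443.08 diff 0.62
232 L 437.5 R 449.5 mid 443.51 w 11.9 model 442.57 diff 0.95
234 L 438.0 R 448.8 mid 443.38 w 10.8 model 442.06 diff 1.32
236 L 437.6 R 447.4 mid 442.51 w 9.8 model 441.55 diff 0.96
238 L 437.0 R 444.4 mid 440.71 w 7.3 model 441.04 diff -0.33
240 L 436.9 R 444.2 mid 440.57 w 7.3 model 440.53 diff 0.04
242 L 437.8 R 445.8 mid 441.77 w 8.0 model 440.02 diff 1.75
```

Request:
apply_moves:
  motion: "-1 0 0 0.004 0; -1 0 0 0.01 0; -1 0 0 0.017 0; -1 0 0 0.024 0; -1 0 0 0.03 0; -1 0 0 0.034 0; -1 0 0 0.034 0; -1 0 0 0.034 0; -1 0 0 0.034 0"

```text
clock: 9.0
eef_pos: [499.6, 177.2, 371.1]
tcp_rot: [-3.142, 0.0, -2.543]
contact_force: [-0.0, 0.4, -0.8]
opening: 0.162
```

```bash
python3 d.py 499.6 177.1 405 3.74; python3 ov2.py 499.6 177.1 189.5 pics/ov5.png; python3 sh.py 499.6 177.1 189.5; python3 - <<'E'
from rig import grab_frame
import cv2
o=[]
for c,(X,Y) in (("top",(205,245)),("scene",(435,240))):
    im=grab_frame(c)["img"][Y-30:Y+30,X-30:X+30][:,:,::-1]; o.append(cv2.resize(im,(400,400),interpolation=cv2.INTER_CUBIC))
cv2.imwrite("pics/z5.png",cv2.hconcat(o))
E
```

```text
t 9.00 pos [499.64 177.17 371.15] rot [-3.1415e+00  3.0000e-04 -2.5432e+00] F [-0.02  0.35 -0.83] T [-0.037  0.019 -0.008] open 0.162 q6 -1.831
row x 0.00007 y -0.00003 z -0.03385 tw -0.00001
model top/tip [447.15300483 214.44060094] [435.79500665 258.63720417]
222 L 441.3 R 451.4 mid 446.32 w 10.1 model 445.21 diff 1.11
224 L 440.7 R 450.8 mid 445.74 w 10.2 model 444.70 diff 1.05
226 L 440.3 R 450.4 mid 445.32 w 10.1 model 444.18 diff 1.14
228 L 439.6 R 449.8 mid 444.72 w 10.2 model 443.67 diff 1.06
230 L 439.2 R 449.3 mid 444.26 w 10.2 model 443.15 diff 1.11
232 L 438.6 R 448.7 mid 443.68 w 10.1 model 442.64 diff 1.04
234 L 438.3 R 448.2 mid 443.23 w 9.8 model 442.13 diff 1.10
236 L 437.7 R 447.5 mid 442.59 w 9.8 model 441.61 diff 0.97
238 L 437.2 R 447.1 mid 442.18 w 9.9 model 441.10 diff 1.09
240 L 436.7 R 446.5 mid 441.58 w 9.7 model 440.58 diff 1.00
242 L 436.1 R 445.9 mid 441.04 w 9.8 model 440.07 diff 0.97
244 L 435.4 R 445.9 mid 440.67 w 10.5 model 439.56 diff 1.12
246 L 434.5 R 446.0 mid 440.24 w 11.4 model 439.04 diff 1.20
248 L 433.3 R 445.1 mid 439.21 w 11.8 model 438.53 diff 0.68
250 L 433.8 R 444.5 mid 439.15 w 10.8 model 438.01 diff 1.13
252 L 433.2 R 444.2 mid 438.66 w 11.0 model 437.50 diff 1.16
254 L 428.8 R 442.9 mid 435.85 w 14.1 model 436.99 diff -1.13
256 L 427.2 R 440.7 mid 433.97 w 13.6 model 436.47 diff -2.50
258 L 427.1 R 445.2 mid 436.16 w 18.1 model 435.96 diff 0.20
```

View pics/ov5.png

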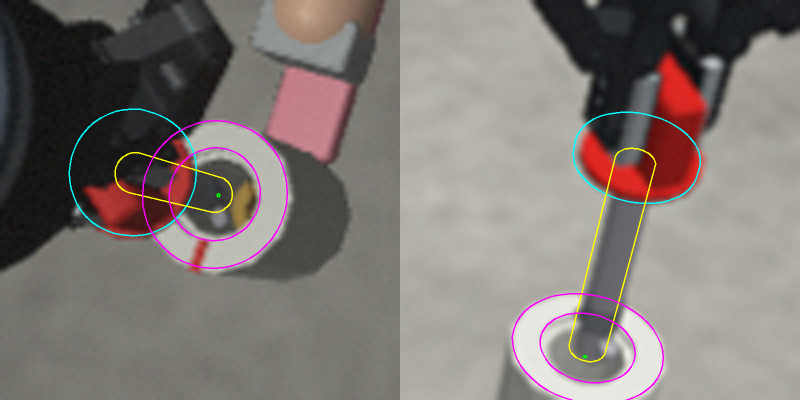

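View pics/z5.png

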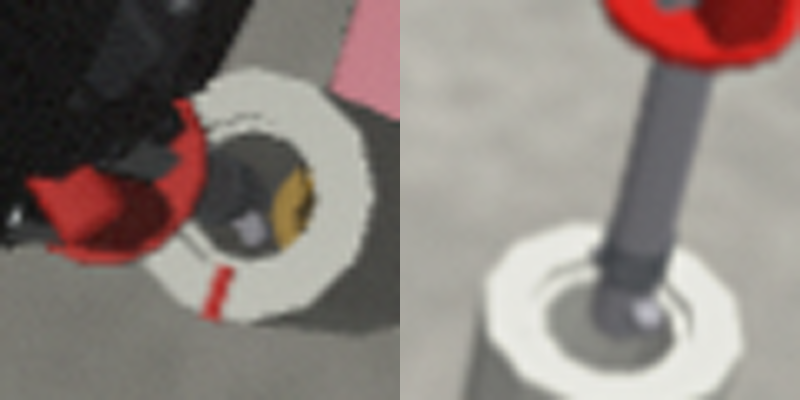

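```bash
cat > fl.py <<'E'
from rig import grab_frame
from h import *
from scipy.ndimage import map_coordinates
from scipy.optimize import least_squares
import sys
X0,Y0,Z0=map(float,sys.argv[1:4])
def softred(im):
    im=im.astype(float); return im[...,0]-np.maximum(im[...,1],im[...,2])
res={}
for c,rng in (("scene",(10,165)),("top",(-35,110))):
    f=grab_frame(c); R=softred(f["img"])
    def hull(x,y,z): return cv2.convexHull(proj(f,np.r_[circ(x,y,z,20),circ(x,y,z+4,20)]).astype(np.float32)).reshape(-1,2)
    c0=hull(X0,Y0,Z0).mean(0); pts=[]
    for th in np.radians(np.arange(*rng,5)):
        u=np.array([np.cos(th),np.sin(th)]); rr=np.arange(4,26,.1); v=map_coordinates(R,[c0[1]+rr*u[1],c0[0]+rr*u[0]],order=1)
        k=np.where(v>25)[0]
        if len(k)==0: continue
        e=k[-1]; pk=v[max(0,e-25):e].max(); k2=np.where(v>pk/2)[0][-1]; 
        if pk>50: pts.append((np.degrees(th),c0+rr[k2]*u))
    P=np.array([p for _,p in pts],np.float32)
    def fun(q):
        h=hull(q[0],q[1],Z0).reshape(-1,1,2); return [cv2.pointPolygonTest(h,(float(a),float(b)),True) for a,b in P]
    s=least_squares(fun,[X0,Y0],diff_step=1e-4,loss="soft_l1",f_scale=.5); print(c,len(P),s.x.round(2),np.round(s.fun,1), [int(a) for a,_ in pts][:1])
E
python3 fl.py 499.6 177.1 189.5
```

```text
scene 31 [497.24 178.41] [ 0.2  0.1  0.2  0.2  0.1 -0.  -0.  -0.  -0.   0.   0.1  0.1 -0.1 -0.2
 -0.3 -0.3 -0.3 -0.2 -0.2 -0.2 -0.3 -0.3 -0.1  0.1  0.2  0.3  0.3  0.3
  0.4  0.4  0.4] [10]
top 28 [498.5  178.59] [  0.2  -0.1   0.2   0.    0.   -0.    0.    0.    0.1  -0.   -0.2   0.1
   0.2   0.2   0.    0.  -10.4 -10.3  -0.    0.    0.1  -0.1   0.   -0.1
   0.1   0.2   0.2   0.2] [-35]
```

Both cameras agree that the screw sits about 1 mm to the +y side of the well's centre, measured from the flange and shank edges against the rim. I'll correct that and lower it into the well, watching the side force.

Request:
apply_moves:
  motion: "-1 0.0003 -0.0012 0 0; -1 0.0003 -0.0012 0.001 0; -1 0.0003 -0.0012 0.003 0; -1 0.0003 -0.0012 0.006 0; -1 0.0003 -0.0012 0.009 0; -1 0.0003 -0.0012 0.012 0; -1 0.0003 -0.0012 0.015 0; -1 0.0003 -0.0012 0.015 0; -1 0.0003 -0.0012 0.015 0"

```text
clock: 10.1
eef_pos: [499.9, 175.9, 355.7]
tcp_rot: [3.141, -0.001, -2.543]
contact_force: [-0.8, 0.5, -1.5]
opening: 0.158
```

```bash
python3 d.py 500 175.9 356 3.74
```

```text
t 10.10 pos [499.87 175.93 355.69] rot [ 3.1414e+00 -6.0000e-04 -2.5432e+00] F [-0.77  0.46 -1.46] T [-0.042  0.011  0.025] open 0.158 q6 -1.834
row x -0.00009 y -0.00010 z -0.00031 tw -0.00000
```

Request:
apply_moves:
  motion: "-1 0 0 0.003 0; -1 0 0 0.008 0; -1 0 0 0.014 0; -1 0 0 0.02 0; -1 0 0 0.026 0; -1 0 0 0.032 0; -1 0 0 0.038 0; -1 0 0 0.044 0; -1 0 0 0.049 0; -1 0 0 0.052 0; -1 0 0 0.052 0; -1 0 0 0.052 0"

```text
clock: 11.1
eef_pos: [500.0, 175.9, 303.9]
tcp_rot: [3.142, -0.0, -2.543]
contact_force: [-0.9, -0.4, -1.0]
opening: 0.16
```

```bash
python3 d.py 500 175.9 304 3.74; python3 fl.py 500 175.9 122.5
```

```text
t 11.10 pos [499.95 175.94 303.88] rot [ 3.1415e+00 -3.0000e-04 -2.5433e+00] F [-0.89 -0.4  -0.97] T [-0.051 -0.018 -0.049] open 0.160 q6 -1.834
row x -0.00002 y -0.00006 z -0.00012 tw -0.00002
scene 31 [498.21 177.24] [ 0.4  0.3  0.1  0.2  0.3  0.2  0.2  0.1 -0.1 -0.1 -0.2 -0.4 -0.3 -0.2
 -0.3 -0.2 -0.2 -0.1 -0.1 -0.2 -0.2 -0.2 -0.1  0.   0.2  0.2  0.3  0.4
  0.5  0.5  0.7] [10]
top 28 [498.74 177.26] [-12.8 -12.8  -0.1   0.    0.1   0.    0.2   0.1   0.   -0.1   0.1   0.2
   0.2   0.2   0.1   0.1   0.   -0.1   0.1   0.2  -0.    0.1  -0.3  -2.8
  -5.9  -5.8   0.4   0.4] [-35]
```

Request:
apply_moves:
  motion: "-1 0 0 0.003 0; -1 0 0 0.006 0; -1 0 0 0.007 0; -1 0 0 0.007 0"

```text
clock: 11.53
eef_pos: [499.8, 175.9, 296.6]
tcp_rot: [3.141, -0.001, -2.543]
contact_force: [-0.5, -0.5, -1.7]
opening: 0.156
```

Request:
apply_moves:
  motion: "-1 0 0 0.001 0; -1 0 0 0.001 0; -1 0 0 0.001 0"

```text
clock: 11.78
eef_pos: [500.0, 176.0, 296.0]
tcp_rot: [-3.142, 0.0, -2.543]
contact_force: [-0.1, 0.6, -1.5]
opening: 0.161
```

Request:
apply_moves:
  motion: "-1 0 0 0.001 0; -1 0 0 0.001 0; -1 0 0 0.001 0"

```text
clock: 12.03
eef_pos: [499.9, 176.0, 295.0]
tcp_rot: [-3.142, -0.0, -2.543]
contact_force: [-0.3, -0.7, -1.4]
opening: 0.151
```

Request:
apply_moves:
  motion: "-1 0 0 0.0007 0; -1 0 0 0.0007 0; -1 0 0 0.0007 0"

```text
clock: 12.28
eef_pos: [500.0, 175.9, 294.3]
tcp_rot: [-3.142, 0.0, -2.543]
contact_force: [-0.0, 0.3, 0.2]
opening: 0.156
```

Request:
apply_moves:
  motion: "-1 0 0 0.0007 0; -1 0 0 0.0007 0; -1 0 0 0.0007 0"

```text
clock: 12.53
eef_pos: [500.1, 176.0, 294.1]
tcp_rot: [-3.141, 0.001, -2.543]
contact_force: [-0.6, -1.2, 5.2]
opening: 0.159
```

Request:
apply_moves:
  motion: "-1 0 0 0.0007 0; -1 0 0 0.0007 0; -1 0 0 0.0007 0"

```text
clock: 12.78
eef_pos: [500.2, 176.1, 293.9]
tcp_rot: [-3.141, 0.001, -2.543]
contact_force: [-2.8, -1.1, 9.7]
opening: 0.158
```

Request:
apply_moves:
  motion: "-1 0 0 -0.0005 0.015; -1 0 0 -0.0005 0.03; -1 0 0 -0.0005 0.03"

```text
clock: 13.03
eef_pos: [500.1, 176.0, 293.9]
tcp_rot: [-3.141, 0.001, -2.64]
contact_force: [-0.5, -0.4, 5.3]
opening: 0.161
```

Request:
apply_moves:
  motion: "-1 0 0 0 0.015; -1 0 0 0 0.03; -1 0 0 0 0.03"

```text
clock: 13.28
eef_pos: [500.0, 176.2, 293.6]
tcp_rot: [3.141, 0.0, -2.732]
contact_force: [-1.4, 1.5, 3.3]
opening: 0.16
```

Request:
apply_moves:
  motion: "-1 0 0 0 0.015; -1 0 0 0 0.03; -1 0 0 0 0.03"

```text
clock: 13.53
eef_pos: [499.8, 175.8, 293.1]
tcp_rot: [-3.141, -0.001, -2.825]
contact_force: [-0.4, -0.4, -1.6]
opening: 0.156
```

Request:
apply_moves:
  motion: "-1 0 0 0 0.015; -1 0 0 0 0.03; -1 0 0 0 0.03"

```text
clock: 13.78
eef_pos: [499.8, 175.9, 293.1]
tcp_rot: [-3.141, -0.0, -2.919]
contact_force: [-0.3, -0.2, -1.4]
opening: 0.154
```

Request:
apply_moves:
  motion: "-1 0 0 0.001 0; -1 0 0 0.001 0; -1 0 0 0.001 0"

```text
clock: 14.03
eef_pos: [499.9, 175.9, 292.2]
tcp_rot: [-3.141, -0.0, -2.918]
contact_force: [-0.3, -0.3, -1.9]
opening: 0.156
```

```bash
python3 d.py 500 175.9 304 3.74
```

```text
t 14.03 pos [499.88 175.91 292.23] rot [-3.1415e+00 -3.0000e-04 -2.9182e+00] F [-0.32 -0.25 -1.92] T [-0.061 -0.022 -0.026] open 0.156 q6 -1.459
row x -0.00011 y -0.00003 z -0.01177 tw -0.11938
```

Request:
apply_moves:
  motion: "-1 0 0 0.001 0; -1 0 0 0.002 0; -1 0 0 0.002 0"

```text
clock: 14.28
eef_pos: [500.0, 175.9, 290.3]
tcp_rot: [-3.142, 0.0, -2.92]
contact_force: [1.1, 0.3, -1.7]
opening: 0.159
```

Request:
apply_moves:
  motion: "-1 0 0 0.001 0; -1 0 0 0.002 0; -1 0 0 0.002 0"

```text
clock: 14.53
eef_pos: [499.9, 175.9, 288.2]
tcp_rot: [-3.142, 0.0, -2.92]
contact_force: [1.0, 0.9, -0.9]
opening: 0.156
```

```bash
python3 d.py 500 175.9 304 3.74
```

```text
t 14.53 pos [499.93 175.95 288.22] rot [-3.1416  0.     -2.92  ] F [ 1.    0.89 -0.89] T [-0.011 -0.144  0.01 ] open 0.156 q6 -1.457
row x -0.00006 y -0.00006 z -0.01578 tw -0.11995
```

Request:
apply_moves:
  motion: "-1 0 0 0.001 0; -1 0 0 0.002 0; -1 0 0 0.0025 0; -1 0 0 0.0025 0"

```text
clock: 14.87
eef_pos: [499.8, 175.9, 285.6]
tcp_rot: [-3.142, -0.001, -2.92]
contact_force: [0.1, 0.4, -1.2]
opening: 0.16
```

Request:
apply_moves:
  motion: "-1 0 0 0.0007 0; -1 0 0 0.001 0; -1 0 0 0.001 0"

```text
clock: 15.12
eef_pos: [499.9, 176.0, 285.0]
tcp_rot: [3.142, 0.0, -2.92]
contact_force: [0.1, -0.1, 1.6]
opening: 0.16
```

Request:
apply_moves:
  motion: "-1 0 0 0.0007 0; -1 0 0 0.0007 0; -1 0 0 0.0007 0"

```text
clock: 15.37
eef_pos: [500.1, 176.0, 284.9]
tcp_rot: [3.142, 0.001, -2.92]
contact_force: [-1.8, -0.5, 6.5]
opening: 0.154
```

Request:
apply_moves:
  motion: "-1 0 0 0.0001 0.015; -1 0 0 0.0002 0.03; -1 0 0 0.0002 0.03"

```text
clock: 15.62
eef_pos: [500.3, 176.1, 284.8]
tcp_rot: [3.141, 0.001, -3.017]
contact_force: [-1.6, -0.3, 8.1]
opening: 0.161
```

```bash
python3 d.py 500 175.9 304 3.74
```

```text
t 15.62 pos [500.26 176.1  284.84] rot [ 3.1413e+00  1.2000e-03 -3.0173e+00] F [-1.6  -0.28  8.11] T [-0.059  0.419 -0.032] open 0.161 q6 -1.359
row x 0.00029 y -0.00017 z -0.01916 tw -0.15092
```

Request:
apply_moves:
  motion: "-1 0 0 0.0001 0.015; -1 0 0 0.0002 0.03; -1 0 0 0.0002 0.03"

```text
clock: 15.87
eef_pos: [500.4, 176.2, 284.8]
tcp_rot: [3.141, 0.002, -3.112]
contact_force: [-1.8, 0.6, 9.0]
opening: 0.155
```

```bash
python3 d.py 500 175.9 304 3.74
```

```text
t 15.87 pos [500.41 176.16 284.8 ] rot [ 3.1410e+00  1.7000e-03 -3.1116e+00] F [-1.8   0.55  8.95] T [-0.078  0.389 -0.067] open 0.155 q6 -1.265
row x 0.00042 y -0.00025 z -0.01920 tw -0.18094
```

Request:
apply_moves:
  motion: "-1 0 0 0 0.015; -1 0 0 0 0.03; -1 0 0 0 0.03"

```text
clock: 16.12
eef_pos: [500.5, 176.2, 284.7]
tcp_rot: [3.141, 0.002, 3.077]
contact_force: [-1.3, 0.7, 8.0]
opening: 0.158
```

```bash
python3 d.py 500 175.9 304 3.74
```

```text
t 16.12 pos [500.47 176.23 284.75] rot [3.1406e+00 1.8000e-03 3.0772e+00] F [-1.35  0.67  7.97] T [0.074 0.19  0.008] open 0.158 q6 -1.171
row x 0.00044 y -0.00036 z -0.01925 tw -0.21096
```

Request:
apply_moves:
  motion: "-1 0 0 0 0.015; -1 0 0 0 0.03; -1 0 0 0 0.03"

```text
clock: 16.37
eef_pos: [500.5, 176.3, 284.7]
tcp_rot: [3.14, 0.002, 2.983]
contact_force: [-0.6, 0.4, 6.0]
opening: 0.159
```

```bash
python3 d.py 500 175.9 304 3.74; python3 - <<'E'
from rig import grab_frame
import cv2
o=[]
for c,(X,Y) in (("top",(205,245)),("scene",(435,240))):
    im=grab_frame(c)["img"][Y-40:Y+40,X-40:X+40][:,:,::-1]; o.append(cv2.resize(im,(400,400),interpolation=cv2.INTER_CUBIC))
cv2.imwrite("pics/z6.png",cv2.hconcat(o))
E
```

```text
t 16.37 pos [500.51 176.26 284.66] rot [3.1404e+00 1.8000e-03 2.9830e+00] F [-0.57  0.42  6.04] T [ 0.154  0.057 -0.02 ] open 0.159 q6 -1.077
row x 0.00044 y -0.00044 z -0.01934 tw -0.24096
```

View pics/z6.png

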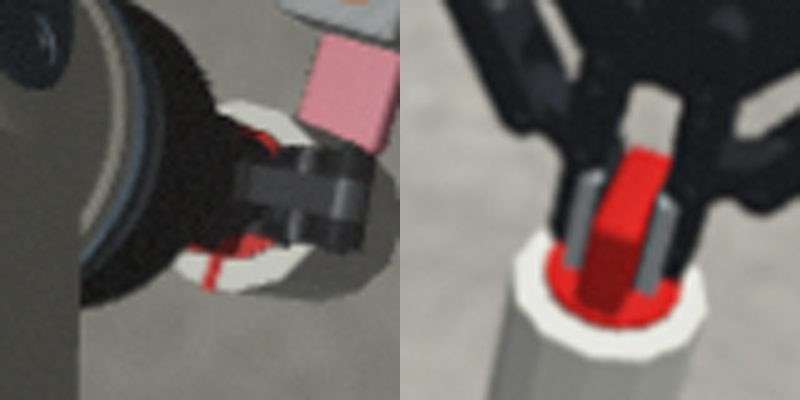

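Request:
apply_moves:
  motion: "-1 0 0 0.0001 0.015; -1 0 0 0.0002 0.03; -1 0 0 0.0002 0.03"

```text
clock: 16.72
eef_pos: [500.5, 176.3, 284.4]
tcp_rot: [3.14, 0.002, 2.889]
contact_force: [0.8, 0.7, 5.6]
opening: 0.16
```

Request:
apply_moves:
  motion: "-1 0 0 0.0001 0.015; -1 0 0 0.0002 0.03; -1 0 0 0.0002 0.03"

```text
clock: 16.97
eef_pos: [500.5, 176.5, 284.2]
tcp_rot: [3.139, 0.001, 2.795]
contact_force: [-0.2, 3.2, 5.4]
opening: 0.157
```

```bash
python3 d.py 500 175.9 304 3.74
```

```text
t 16.97 pos [500.53 176.51 284.2 ] rot [3.1394e+00 1.5000e-03 2.7946e+00] F [-0.15  3.19  5.4 ] T [ 0.724 -0.07   0.034] open 0.157 q6 -0.889
row x 0.00030 y -0.00075 z -0.01980 tw -0.30092
```

Request:
apply_moves:
  motion: "-1 -0.0002 0.0005 0.0001 0.015; -1 -0.0002 0.0006 0.0002 0.03; -1 -0.0002 0.0006 0.0002 0.03"

```text
clock: 17.22
eef_pos: [500.8, 176.9, 283.9]
tcp_rot: [3.14, 0.001, 2.701]
contact_force: [0.3, 2.3, 4.4]
opening: 0.155
```

```bash
python3 d.py 500.4 176.4 304 3.74
```

```text
t 17.22 pos [500.77 176.89 283.88] rot [3.1399e+00 1.0000e-03 2.7011e+00] F [0.29 2.29 4.43] T [ 0.499 -0.036  0.064] open 0.155 q6 -0.794
row x 0.00012 y -0.00060 z -0.02012 tw -0.33068
```

Request:
apply_moves:
  motion: "-1 0 0 0.0001 0.015; -1 0 0 0.00025 0.03; -1 0 0 0.00025 0.03"

```text
clock: 17.47
eef_pos: [500.5, 176.5, 283.1]
tcp_rot: [3.141, 0.001, 2.608]
contact_force: [0.4, 0.5, 1.5]
opening: 0.158
```

```bash
python3 d.py 500.4 176.4 304 3.74
```

```text
t 17.47 pos [500.53 176.54 283.14] rot [3.1410e+00 6.0000e-04 2.6078e+00] F [0.39 0.48 1.53] T [ 0.093 -0.191  0.06 ] open 0.158 q6 -0.701
row x 0.00004 y -0.00018 z -0.02086 tw -0.36038
```

Request:
apply_moves:
  motion: "-1 0 0 0.0003 0.015; -1 0 0 0.0005 0.03; -1 0 0 0.0005 0.03"

```text
clock: 17.72
eef_pos: [500.7, 176.7, 282.9]
tcp_rot: [3.14, 0.001, 2.515]
contact_force: [0.5, 1.6, 4.4]
opening: 0.157
```

```bash
python3 d.py 500.4 176.4 304 3.74
```

```text
t 17.72 pos [500.7  176.68 282.88] rot [3.1403e+00 6.0000e-04 2.5146e+00] F [0.51 1.59 4.41] T [ 0.381 -0.107 -0.029] open 0.157 q6 -0.608
row x 0.00008 y -0.00040 z -0.02112 tw -0.39005
```

Request:
apply_moves:
  motion: "-1 0 0 0.0002 0.015; -1 0 0 0.0003 0.03; -1 0 0 0.0003 0.03"

```text
clock: 17.97
eef_pos: [500.8, 176.8, 282.6]
tcp_rot: [3.14, 0.001, 2.421]
contact_force: [0.8, 2.6, 5.4]
opening: 0.159
```

```bash
python3 d.py 500.4 176.4 304 3.74
```

```text
t 17.97 pos [500.77 176.76 282.63] rot [3.1399e+00 6.0000e-04 2.4211e+00] F [0.81 2.63 5.38] T [ 0.548 -0.206  0.042] open 0.159 q6 -0.514
row x 0.00004 y -0.00052 z -0.02137 tw -0.41982
```

Request:
apply_moves:
  motion: "-1 0 0.0002 0.0001 0.015; -1 0 0.0003 0.0002 0.03; -1 0 0.0003 0.0002 0.03"

```text
clock: 18.22
eef_pos: [500.8, 176.7, 282.2]
tcp_rot: [3.141, 0.001, 2.328]
contact_force: [0.1, -0.1, 4.8]
opening: 0.16
```

Request:
apply_moves:
  motion: "-1 0 0 0.0001 0.015; -1 0 0 0.00025 0.03; -1 0 0 0.00025 0.03"

```text
clock: 18.47
eef_pos: [501.0, 176.8, 282.1]
tcp_rot: [3.14, 0.001, 2.234]
contact_force: [1.2, 1.0, 4.8]
opening: 0.158
```

```bash
python3 d.py 500.4 176.4 304 3.74
```

```text
t 18.47 pos [500.98 176.82 282.05] rot [3.1401e+00 5.0000e-04 2.2337e+00] F [1.25 1.04 4.82] T [ 0.32  -0.493  0.099] open 0.158 q6 -0.326
row x 0.00002 y -0.00071 z -0.02195 tw -0.47946
```

Request:
apply_moves:
  motion: "-1 0 0 0.0001 0.015; -1 0 0 0.00025 0.03; -1 0 0 0.00025 0.03"

```text
clock: 18.72
eef_pos: [500.7, 176.7, 281.6]
tcp_rot: [3.141, 0.0, 2.14]
contact_force: [2.0, 0.8, 3.3]
opening: 0.155
```

```bash
python3 d.py 500.4 176.4 304 3.74
```

```text
t 18.72 pos [500.72 176.7  281.56] rot [3.1410e+00 2.0000e-04 2.1398e+00] F [1.97 0.82 3.28] T [ 0.206 -0.377  0.053] open 0.155 q6 -0.232
row x -0.00008 y -0.00044 z -0.02244 tw -0.50936
```

Request:
apply_moves:
  motion: "-1 0 0 0.0001 0.015; -1 0 0 0.0002 0.03; -1 0 0 0.0002 0.03"

```text
clock: 18.97
eef_pos: [500.6, 176.6, 281.4]
tcp_rot: [3.141, 0.0, 2.046]
contact_force: [1.0, 0.8, 5.1]
opening: 0.155
```

```bash
python3 d.py 500.4 176.4 304 3.74
```

```text
t 18.97 pos [500.62 176.64 281.36] rot [3.1415e+00 2.0000e-04 2.0457e+00] F [0.96 0.8  5.11] T [ 0.109 -0.12  -0.006] open 0.155 q6 -0.138
row x -0.00011 y -0.00031 z -0.02264 tw -0.53933
```

Request:
apply_moves:
  motion: "-1 0 0 0.0001 0.01; -1 0 0 0.0001 0.016; -1 0 0 0.0001 0.016"

```text
clock: 19.22
eef_pos: [500.6, 176.6, 281.4]
tcp_rot: [3.141, 0.0, 1.997]
contact_force: [1.2, -0.1, 6.0]
opening: 0.154
```

```bash
python3 d.py 500.4 176.4 304 3.74
```

```text
t 19.22 pos [500.63 176.62 281.37] rot [3.1414e+00 3.0000e-04 1.9971e+00] F [ 1.16 -0.09  6.02] T [ 0.018 -0.08  -0.015] open 0.154 q6 -0.090
row x -0.00010 y -0.00030 z -0.02263 tw -0.55477
```

Request:
apply_moves:
  motion: "-1 0 0 0 0.01; -1 0 0 0 0.016; -1 0 0 0 0.016"

```text
clock: 19.47
eef_pos: [500.6, 176.6, 281.4]
tcp_rot: [3.141, 0.0, 1.947]
contact_force: [0.7, -0.6, 7.8]
opening: 0.158
```

```bash
python3 d.py 500.4 176.4 304 3.74;  python3 - <<'E'
from rig import grab_frame
import cv2
o=[]
for c,(X,Y) in (("top",(205,245)),("scene",(435,240))):
    im=grab_frame(c)["img"][Y-40:Y+40,X-40:X+40][:,:,::-1]; o.append(cv2.resize(im,(400,400),interpolation=cv2.INTER_CUBIC))
cv2.imwrite("pics/z7.png",cv2.hconcat(o))
E
```

```text
t 19.47 pos [500.61 176.58 281.38] rot [3.1415e+00 3.0000e-04 1.9469e+00] F [ 0.67 -0.6   7.8 ] T [-0.011 -0.074 -0.051] open 0.158 q6 -0.039
row x -0.00009 y -0.00026 z -0.02262 tw -0.57077
```

View pics/z7.png

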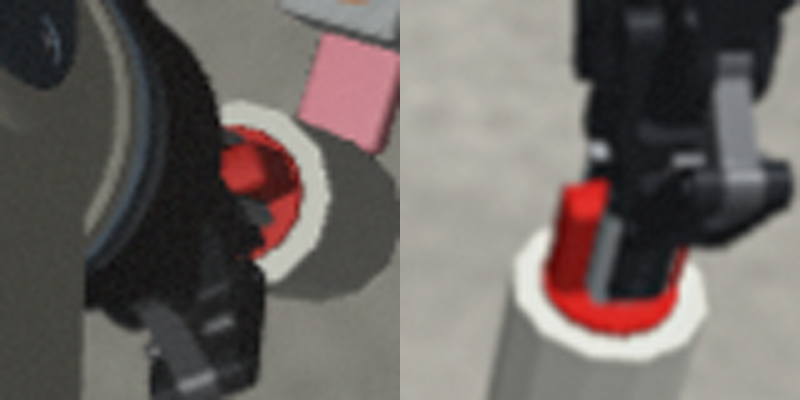

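The flange is down on the rim: z is steady at 281.4 over the last 0.1 rad, matching the landing height minus 13 mm, and the twisting torque stays low. I'll ease off the push and open gently.

Request:
apply_moves:
  motion: "-1 0 0 -0.0004 0; -1 0 0 -0.0007 0; -1 0 0 -0.0007 0; -1 0 0 -0.0007 0"
  squeeze: 20

```text
clock: 19.9
eef_pos: [500.1, 176.5, 281.4]
tcp_rot: [-3.14, 0.0, 1.944]
contact_force: [0.1, -0.6, -0.9]
opening: 0.16
```

```bash
python3 d.py 500.4 176.4 304 3.74
```

```text
t 19.90 pos [500.12 176.49 281.41] rot [-3.1402e+00  1.0000e-04  1.9444e+00] F [ 0.06 -0.61 -0.87] T [-0.089  0.003  0.054] open 0.160 q6 -0.037
row x -0.00019 y 0.00023 z -0.02259 tw -0.57155
```

Request:
apply_moves:
  motion: "-0.6 0 0 0 0; -0.5 0 0 0 0; -0.4 0 0 0 0; -0.2 0 0 0 0; 0 0 0 0 0; 0.2 0 0 0 0; 0.2 0 0 0 0; 0.2 0 0 0 0; 0.2 0 0 0 0; 0.2 0 0 -0.001 0; 0.2 0 0 -0.004 0; 0.2 0 0 -0.01 0; 0.2 0 0 -0.02 0; 0.2 0 0 -0.035 0; 0.2 0 0 -0.055 0; 0.2 0 0 -0.08 0; 0.2 0 0 -0.11 0; 0.2 0 0 -0.14 0; 0.2 0 0 -0.15 0; 0.2 0 0 -0.15 0"

```text
clock: 21.57
eef_pos: [501.2, 176.9, 435.7]
tcp_rot: [3.135, 0.0, 1.943]
contact_force: [0.5, -0.5, 0.2]
opening: 0.603
```

```bash
python3 d.py 300 300 431 1.944
```

```text
t 21.57 pos [501.17 176.9  435.72] rot [3.1352e+00 2.0000e-04 1.9430e+00] F [ 0.48 -0.47  0.18] T [ 0.036 -0.021 -0.019] open 0.603 q6 -0.036
row x 0.18783 y -0.14262 z 0.00472 tw -0.00031
```

Move aside so both cameras see the well.

Request:
apply_moves:
  motion: "0.2 0.03 -0.024 -0.01 0; 0.2 0.06 -0.046 -0.02 0; 0.2 0.09 -0.068 -0.02 0; 0.2 0.12 -0.091 -0.02 0; 0.2 0.15 -0.114 -0.02 0; 0.2 0.175 -0.133 -0.02 0; 0.2 0.187 -0.142 -0.02 0; 0.2 0.187 -0.142 -0.02 0; 0.2 0.187 -0.142 -0.02 0; 0.2 0.187 -0.142 -0.02 0; 0.2 0.187 -0.142 -0.02 0"

```text
clock: 22.48
eef_pos: [301.0, 298.8, 451.4]
tcp_rot: [-3.141, 0.001, 1.942]
contact_force: [0.6, -0.1, 0.3]
opening: 0.603
```

```bash
python3 d.py 300 300 431 1.944; python3 - <<'E'
from rig import grab_frame, spotter
import cv2
from h import *
o=[]
for c,(X,Y) in (("top",(213,245)),("scene",(435,255))):
    f=grab_frame(c); cv2.imwrite(f"pics/{c}8full.png",f["img"][:,:,::-1]); w=36;S=8
    im=cv2.resize(f["img"][Y-w:Y+w,X-w:X+w][:,:,::-1],None,fx=S,fy=S,interpolation=cv2.INTER_CUBIC)
    ctr=(498.8,176.7) if c=="top" else (500.3,177.6)
    for P in (np.r_[circ(*ctr,100,20),circ(*ctr,104,20)],circ(*ctr,100,27)):
        p=(proj(f,P)-[X-w-.5,Y-w-.5])*S-.5
        cv2.polylines(im,[np.round(cv2.convexHull(p.astype(np.float32))).astype(np.int32)],True,(255,255,0),1)
    o.append(cv2.resize(im,(400,400)))
    for q in ["screw","polish_pink","polish_white","remover"]: print(c,q,[( [round(v) for v in d["point"]],round(d["conf"],2)) for d in spotter.place_of(q,c)[:1]])
cv2.imwrite("pics/z8.png",cv2.hconcat(o))
E
python3 fl.py 499.5 177 100
```

```text
t 22.48 pos [300.96 298.78 451.44] rot [-3.1411e+00  5.0000e-04  1.9421e+00] F [ 0.6  -0.08  0.32] T [ 0.071 -0.012  0.004] open 0.603 q6 0.407
row x 0.00148 y -0.00046 z 0.02044 tw -0.00061
top screw [([497, 173, 99], 0.71)]
top polish_pink [([404, -19, 0], 0.51)]
top polish_white [([500, 9, 2], 0.65)]
top remover [([585, 14, 0], 0.86)]
scene screw [([501, 178, 100], 0.89)]
scene polish_pink [([405, -23, 1], 0.91)]
scene polish_white [([500, 10, 3], 0.9)]
scene remover [([582, 19, -4], 0.65)]
scene 31 [497.41 176.57] [ 0.2  0.2  0.2  0.2  0.   0.  -0.  -0.1 -0.1 -0.1 -0.1 -0.1 -0.1 -0.1
 -0.1 -0.  -0.1 -0.1 -0.2 -0.1 -0.   0.1  0.1  0.1 -0.1 -0.   0.1  0.2
  0.2  0.3  0.3] [10]
top 28 [498.78 176.68] [-12.1 -12.1  -0.   -0.2   0.    0.1   0.1   0.    0.2   0.2  -0.   -0.1
  -0.    0.1   0.1   0.    0.    0.2   0.1  -0.   -0.    0.1   0.1  -0.
  -0.   -0.1  -5.9  -5.7] [-35]
```

View pics/z8.png

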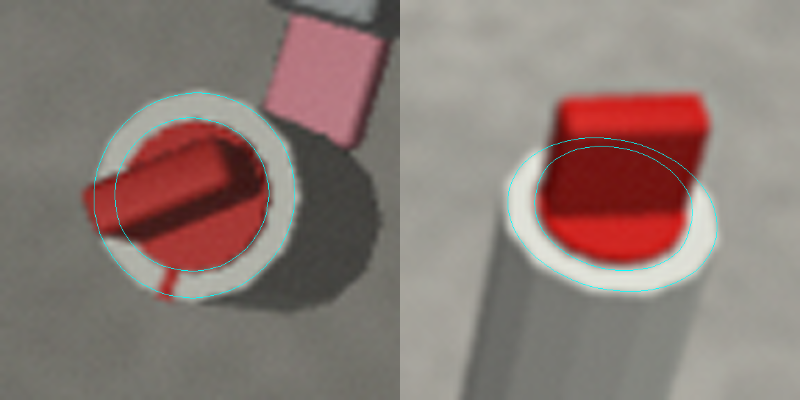

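View pics/scene8full.png

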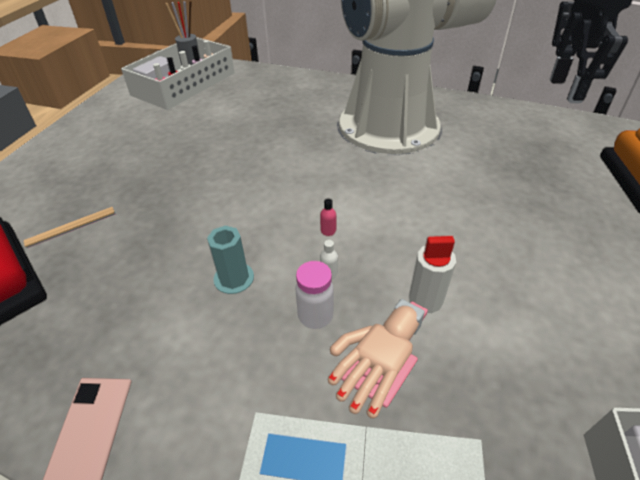

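```bash
python3 -c "
from rig import r
print(r.sign_off())"
```

```text
the job is handed in; nothing more can be done
None
```

The screw is in the well with its red flange on the rim. I let it go, moved the arm clear and handed the job in at about 22.5 s of the 72 s allowed.

**What I did:**
- I gripped the wing at 40 N, lifted the screw out of the pot and lowered it into the well with no clear side contact.
- Turning clockwise under about 3–11 N, the lugs dropped into the slots after roughly 0.2–0.3 rad and sank about 9.2 mm.
- I then turned about 1.4–1.5 rad past the slots' middle, letting the tool follow the ramp down. Readings taken between moves stayed under about 10 N downward and 4 N sideways.

**Last checks:**
- **Height:** The tool height held at 281.4 mm over the last 0.1 rad of turning, and again after I took the push off.
- **Position:** In the top picture the flange centre matches the rim centre to 0.1 mm, and the flange looks level in both pictures.
- **Bottles:** The pictures show the bottles where they stood, within the finder's error.

**Where checks disagreed or fell short:**
- The final height is about 0.1–0.4 mm above what the earlier contacts with the landing and the slot floor implied. I put that down to the arm flexing and measurement noise.
- The scene camera's flange fit was about 3 mm off in x, along its viewing direction, where it is least accurate.
- I did not turn on to the hard stop or until the screw resisted, so as not to force the thread. Fully home therefore rests on the steady height and the pictures.

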